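Recap the blue bottle: back to the thread start, then screw home

TASK

Put the red twist cap back on the tall blue bottle and screw it on clockwise until it is fully home and level, then let go of it; go gently, as the plastic thread strips if the cap is pressed or wrung against it with 70 N. Its thread can only be entered at three hidden places, so with the cap resting lightly on the neck you will have to turn it back (anticlockwise) until you feel it drop in, and no further, before screwing it forward; turned back too far it sits down in a notch and has to be lifted out. Leave the brush, the pan lid, the peg basket, the mug and the two loose pegs where they are.

Things in the scene. Friction and masses are not known exactly. Their poses are not given: they have to be found in the camera images.
- cap: Red ribbed twist cap, closed on top, standing right way up on the slab. Outside diameter 60 mm, height 34 mm (top insert 35 mm), skirt inside diameter 54.6 mm, about 70 g (varies). Origin at the centre of the open lower edge, z up along its axis.
- cap_mid (a point): Point on the cap's axis, 17 mm above its lower edge. Three round stub lugs, 4.4 mm thick, point inward from the skirt at 0, 120 and 240 degrees about the cap's z (0 = its x axis): centres 4 mm above the lower edge, tips 20.5 mm from the axis.
- bottle: Tall blue bottle, 86 mm diameter, upright in a steel holder (110 mm square foot, 6 mm thick) bolted to the slab: it neither turns nor moves. Origin on its axis at slab level, z up. Its shoulder narrows to 55 mm diameter at 130 mm height; the pale neck insert rises from it. How deep the insert sits (all neck heights given here are nominal, up to 8 mm off, together) and the bearing of its thread are not told.
- mouth (a point): On the bottle's axis, 172.5 mm above the slab: nominal top of the neck's core (+-8 mm, not told). The core is 36 mm in diameter and tapers over its upper 8.5 mm to 25 mm, which guides the cap's lugs on.
- seal (a joint): White spring button (17 mm diameter) in the mouth, standing 4 mm above the core. Value in m: 0 = up, grows as it is pushed down. Only the cap's ceiling (30 mm above its lower edge) reaches it: untouched while the lugs rest on top or at the thread starts, about 0 to 0.0005 in the notches, about 0.0026 with the cap fully home. Very soft (under 0.5 N): the cap's weight holds it down.
- lands (a point): On the axis, nominal 160 mm above the slab: level tops of the thread lands (49.4 mm diameter). Three gaps of 35 degrees, 120 apart, cut them. On the anticlockwise side of each gap a wall 2.5 mm wide rises 3 mm above the land, so lugs on top enter a gap only by turning anticlockwise (from above). Cap edge at 158 with lugs on the lands; 3 mm higher on the walls (turning back, it falls off them: not yet the thread).
- starts (a point): On the axis, nominal 149 mm above the slab: cap's lower edge once the lugs have dropped rightly, 9 mm down from the lands, on the floor of the thread starts (22 degrees wide, so about 20 degrees of turn). From here the grooves fall clockwise, 6 mm in 82 degrees, with 1.6 mm of vertical play.
- notch (a point): On the axis, nominal 146 mm above the slab: cap's lower edge if turned back too far after the drop (nearly 12 mm down from the lands). The lugs then sit in notches 2.8 mm deep at the anticlockwise end of the gaps, blocked both ways: lift the cap about 5 mm, turn it about 15 degrees clockwise and set it down again on the thread starts.
- home (a point): On the axis, nominal 144 mm above the slab: cap's lower edge when fully home, about 5 mm below its height at the thread starts, where the grooves end at a stop, about 75 to 100 degrees clockwise from the drop.
- brush: Purple hard-plastic hand brush, about 275 x 50 x 42 mm, lying along its x axis; origin on its underside. Bystander.
- pan_lid: Round aluminium lid, 160 mm diameter, 40 mm high with its black knob; origin under its centre. Bystander.
- peg_basket: Green peg basket with clothes pegs, 140 x 170 x 85 mm; origin under its centre. Bystander.
- mug: Blue mug, 80 mm diameter, 90 mm high; origin under its centre. Bystander.
- peg_a: Loose wooden clothes peg, 72 x 13 x 12 mm, lying on the slab; origin under its centre. Bystander.
- peg_b: Loose yellow clothes peg, 72 x 13 x 12 mm, lying on the slab; origin under its centre. Bystander.
Things that resemble listed ones, but are neither listed nor needed, are in the scene too. Several things look just like the cap: the one meant starts farthest to the robot's left.

How it is judged:
By the outcome, as a careful person would: the job done as asked, in the order asked, and still so for the second after the job is handed in, with the robot touching nothing.
It also fails if it takes over 64 s, if anything falls off the work surface, if the arm or the gripper's body presses on something with over 40 N, if the wrist force passes 120 N, or if a joint passes its speed limit or range.

ROBOT

A 6-joint arm with a two-finger parallel gripper is mounted at the origin on the work surface. World frame = base frame: x ahead of the robot, y to its left, z up, the work surface at z = 0. Lengths are in mm, angles in rad, forces in N, time in s.
With the tool pointing down it reaches from about 350 to 875 mm from the base axis. Payload 4.2 kg.
Tool frame: the origin (TCP) lies midway between the tips of the shut fingers; the grasp point (between the pads) lies 19 mm behind it (tcp_to_grasp is the distance from the TCP to the grasp point, in mm); z points along the fingers, y is the line along which they close (so a half turn about z gives the same grasp; the last joint's range is limited). The gripper opens to 85 mm and grips with 20 to 120 N. Pads are 22 mm wide; open, the fingers measure 114 mm over their backs; the gripper's body (76 mm by 85 mm) begins 54 mm behind the grasp point. The pads swing forward as they close: fully open they stand 13 mm farther back than shut.
Start: joints at [1.538, 0.385, 0.008, 0, -1.194, -0.259], TCP at [179.766, 598.568, 231.312] pointing down, gripper open.
Joint ranges: [-3.14, 3.14], [-1.21, 2.06], [-1.07, 1.41], [-3.16, 2.05], [-2.99, -0.16], [-3.1, 3.1]. Speed limits (rad/s): [2.79, 2.79, 3.14, 3.14, 3.14, 3.14].

INTERFACE

Orientations are given as a unit quaternion [x, y, z, w].
In Python, from bench import read_state, get_image, job_done, tcp_to_grasp gives the robot as it stands.
- The arm moves only by the tool jog_arm, never from a script. Its argument "plan" is a list of rows, each a list of 3 entries, a list of its own where there are three numbers: the finger opening in mm, from 0 to 85.4, then the shift along the tool's x, y, z as a fraction of full scale, then the turn, a rotation vector about the tool's x, y, z as a fraction of full scale. A call has 1 to 10 rows; each row is the pose to reach, as a shift and turn from the pose commanded when the call began, along the tool's axes at that moment; what a row does not reach only later rows make up. Full scale, the value 1, is 0.1 m for a shift and 60 degrees for a turn. A row lasts 1/8 s, in which the tool goes at most 62.5 mm and 10.7 degrees, less where a joint would pass 70% of its speed; a pose out of reach is approached as far as the arm can. A call with a number of a shift or a turn outside -1 to 1 is refused whole. A call with a gripper value outside its range is refused whole. The fingers move at their own pace and stop on an object; the grip force is fixed at half the most. Time passes only in rows, so rows that repeat a pose let the fingers close. It gives the time, the measured TCP pose, the force, the opening and the grip force at its end, in the units of the state.
- read_state(): the state, without advancing time (a new reading comes with each control period).
- get_image(name): name is "scene" or "top"; returns a dict with "img" (400x640x3 uint8, red, green, blue), "range_z" (400x640 float32, mm along the optical axis (not along the pixel's ray), 0 where there is no reading), "intrinsics" (3x3 intrinsics, pixels), "extrinsics" (4x4, takes a point from camera to world coordinates). Camera axes: x right, y down, z forward; pixel columns grow to the right and rows downward; lengths in mm; the calibration is good to about 2 mm. A picture is of the moment at which its call begins.
- job_done(): hands the job in; it is judged then, once.
The state is a dict: "clock": time; "joints": joint angles; "joint_vel": joint speeds; "joint_efforts": joint torques, N m; "position": TCP position; "ee_rot": TCP orientation; "contact_force": force on the tool from outside, world axes, zero at the start; "wrist_torque": the same for the moment, N m; "gripper_width": finger opening in mm; "grasp_force": force on a finger pad.
Only numpy, scipy, OpenCV 4.12 (cv2) and the standard library are available. Lean on these libraries where they do the work, as an engineer would, in place of code of your own. Each camera call takes 0.05 s, during which the arm holds its last target. There are 200 camera calls.

## Working session

There is one attempt and no reset: what is moved stays moved. The work goes in short steps, Python scripts to look and compute and a tool call to move; the robot and the scene stay as the last step left them, time stands still between calls to the robot, and variables do not carry over. Pictures are saved under pics/ and viewed, at most 10 in all, crops included, and the job is handed in when it is done.

Besides the shell and the picture viewer there is one more tool, called after "Request:" as a command line: name --argument value ..., lists and objects as JSON in quotes. jog_arm: Moves the arm, as the interface text tells. Its arguments: {"type":"object","properties":{"plan":{"type":"array"}},"required":["plan"]}

```bash
ls; mkdir -p pics; python3 - <<'E'
from bench import *
import cv2,numpy as np
print(read_state()); print(tcp_to_grasp)
for n in("scene","top"):
    d=get_image(n); cv2.imwrite(f"pics/{n}0.png",d["img"][:,:,::-1]); np.savez(f"{n}0.npz",**d)
    print(d["intrinsics"],d["extrinsics"])
E
```

```text
pics
{'clock': 0.0, 'joints': array([ 1.53759624e+00,  3.85526274e-01,  6.63361863e-03, -4.98584288e-04,
       -1.19399949e+00, -2.58615422e-01]), 'joint_vel': array([-1.84921025e-03,  2.89833872e-04, -5.18422301e-04, -3.44375452e-05,
       -1.07591429e-04,  7.44373233e-04]), 'joint_efforts': array([-9.31188515e-04, -3.92287660e+01,  1.88402027e+01,  4.18634310e+00,
       -4.62703363e-03, -4.24563083e-06]), 'position': array([179.61183777, 598.02674931, 230.24297479]), 'ee_rot': array([ 9.89360389e-01, -1.45481506e-01, -1.12380097e-04,  1.06731873e-03]), 'contact_force': array([ 0.48322709, -0.31040813,  0.03153089]), 'wrist_torque': array([ 0.01386209, -0.09000735,  0.00984174]), 'grasp_force': 0.0, 'gripper_width': 85.60599047371933}
18.700000000000003
[[404.65445679   0.         318.51590701]
 [  0.         404.65445679 194.12420947]
 [  0.           0.           1.        ]] [[-8.71111814e-01  4.01433518e-01 -2.82869827e-01  8.61267463e+02]
 [ 4.90878293e-01  7.28484244e-01 -4.77858982e-01  3.65924222e+02]
 [ 1.42375996e-02 -5.55123262e-01 -8.31646232e-01  8.93565184e+02]
 [ 0.00000000e+00  0.00000000e+00  0.00000000e+00  1.00000000e+00]]
[[399.57061762   0.         319.63982752]
 [  0.         399.57061762 203.89826534]
 [  0.           0.           1.        ]] [[ 4.60115118e-03 -9.94997624e-01  9.97925730e-02  5.26052581e+02]
 [-9.99537836e-01 -1.57738425e-03  3.03582824e-02 -6.55611875e+01]
 [-3.00490076e-02 -9.98861356e-02 -9.94545030e-01  1.07173736e+03]
 [ 0.00000000e+00  0.00000000e+00  0.00000000e+00  1.00000000e+00]]
```

View pics/scene0.png

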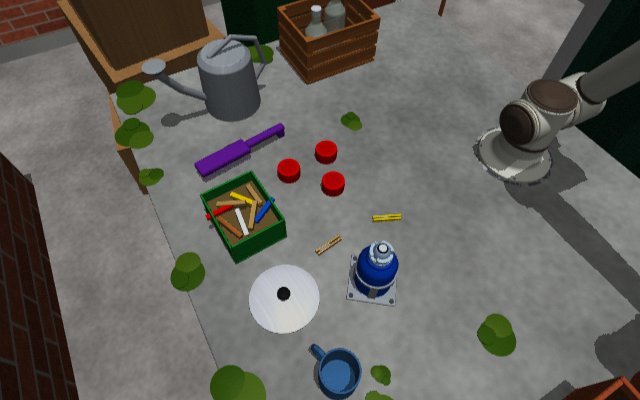

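View pics/top0.png

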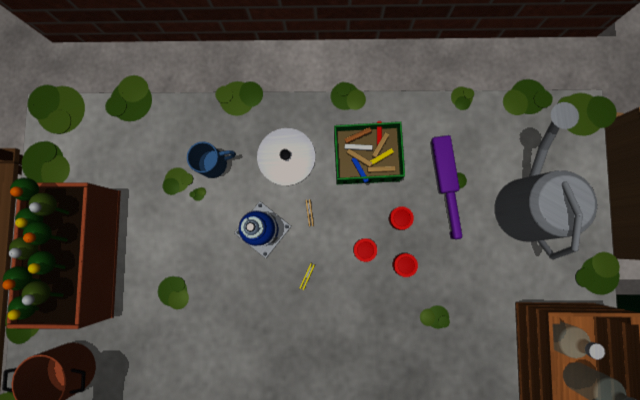

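The caps sit at top-image pixels (365,250), (402,218) and (405,265). Image left is +y, so the cap meant is the one at (365,250). The bottle neck is at about (251,228). Next I'll measure them from range.

```bash
cat > h.py <<'E'
import numpy as np,cv2
def cloud(d):
    z=d["range_z"]; v,u=np.indices(z.shape); K=d["intrinsics"]
    P=np.stack([(u-K[0,2])/K[0,0]*z,(v-K[1,2])/K[1,1]*z,z],-1)
    return P@d["extrinsics"][:3,:3].T+d["extrinsics"][:3,3]
def circ(p):
    A=np.c_[2*p,np.ones(len(p))]; s=np.linalg.lstsq(A,(p**2).sum(1),rcond=None)[0]
    return s[:2],np.sqrt(s[2]+s[0]**2+s[1]**2)
E
python3 - <<'E'
from h import *
for n in("top","scene"):
    d=np.load(n+"0.npz"); P=cloud(d); im=d["img"].astype(int); ok=d["range_z"]>0
    red=(im[...,0]>120)&(im[...,1]<60)&(im[...,2]<60)&ok
    k,l,st,c=cv2.connectedComponentsWithStats(red.astype(np.uint8))
    for i in range(1,k):
        if st[i,4]<120: continue
        p=P[l==i]; t=p[p[:,2]>np.percentile(p[:,2],90)-4]
        (cx,cy),r=cv2.minEnclosingCircle(t[:,:2].astype(np.float32))
        print(n,c[i],st[i,4],"top z",np.median(t[:,2]),"mean",t.mean(0),"mec",cx,cy,r)
    # bottle
    c0=P[228,251] if n=="top" else P[247,382]
    print(n,"pt",c0)
    for lo,hi in((6,115),(140,160),(160,168),(168,173),(173,190)):
        m=ok&(np.hypot(P[...,0]-c0[0],P[...,1]-c0[1])<60)&(P[...,2]>lo)&(P[...,2]<hi)
        p=P[m]
        if len(p)>5:print(lo,hi,len(p),p.mean(0),"mec",cv2.minEnclosingCircle(p[:,:2].astype(np.float32)),"circ",circ(p[:,:2]))
    m=ok&(np.hypot(P[...,0]-c0[0],P[...,1]-c0[1])<45)&(P[...,2]>140)
    print(np.histogram(P[m][:,2],bins=np.arange(138,192,2)))
E
```

```text
top [401.66666667 217.64748201] 417 top z 35.71329431734955 mean [ 595.78785007 -245.67479724   35.78682896] mec 595.6820068359375 -246.05352783203125 29.302053451538086
top [365.03773585 249.67924528] 424 top z 35.86761551333643 mean [ 512.71798815 -150.90062571   35.98048761] mec 513.0963134765625 -151.23745727539062 29.441797256469727
top [405.74193548 264.8640553 ] 434 top z 35.61973047566153 mean [ 475.07118782 -253.96223696   35.87013307] mec 474.78448486328125 -254.04214477539062 29.338090896606445
top pt [561.37342876 117.42466879 169.8822807 ]
6 115 722 [557.78667329  99.13144886  61.14447669] mec ((560.7265625, 113.47875213623047), 59.57793045043945) circ (array([562.99838133, 116.99786466]), np.float64(43.88683909913313))
140 160 202 [565.07807233 117.85469677 152.47326344] mec ((565.7525024414062, 120.48969268798828), 24.905349731445312) circ (array([565.77907421, 120.81066231]), np.float64(21.402944395751085))
160 168 111 [565.19549554 119.24556774 164.25132216] mec ((565.9484252929688, 119.8188247680664), 17.3667049407959) circ (array([565.76080713, 120.16707356]), np.f
[... 1408 characters left out ...]
7]), np.float64(21.082219846025037))
160 168 131 [569.03247968 124.75460434 164.04573728] mec ((567.1932983398438, 122.80420684814453), 16.403541564941406) circ (array([567.10660367, 122.99549153]), np.float64(12.347382176455051))
168 173 46 [567.38558919 123.11964034 169.66333521] mec ((567.1903076171875, 123.05205535888672), 8.472423553466797) circ (array([567.26189785, 123.18045899]), np.float64(6.106888237823696))
(array([ 0, 18, 21, 17,  9,  9, 46, 82, 41, 25, 25, 29, 36, 37, 29, 32, 12,
        2,  0,  0,  0,  0,  0,  0,  0,  0]), array([138, 140, 142, 144, 146, 148, 150, 152, 154, 156, 158, 160, 162,
       164, 166, 168, 170, 172, 174, 176, 178, 180, 182, 184, 186, 188,
       190]))
```

```bash
python3 - <<'E'
import cv2,numpy as np
a=cv2.imread("pics/top0.png")[195:275,215:415]; b=cv2.imread("pics/scene0.png")[225:310,335:415]
a=cv2.resize(a,None,fx=4,fy=4,interpolation=2); b=cv2.resize(b,None,fx=3,fy=3,interpolation=2)
c=np.zeros((580,800,3),np.uint8); c[:320]=a; c[322:577,:240]=b
t=cv2.imread("pics/top0.png")[206:249,232:280]; t=cv2.resize(t,(285,255),interpolation=2); c[322:577,260:545]=t
cv2.imwrite("pics/crop1.png",c)
E
```

```text
(no output)
```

View pics/crop1.png

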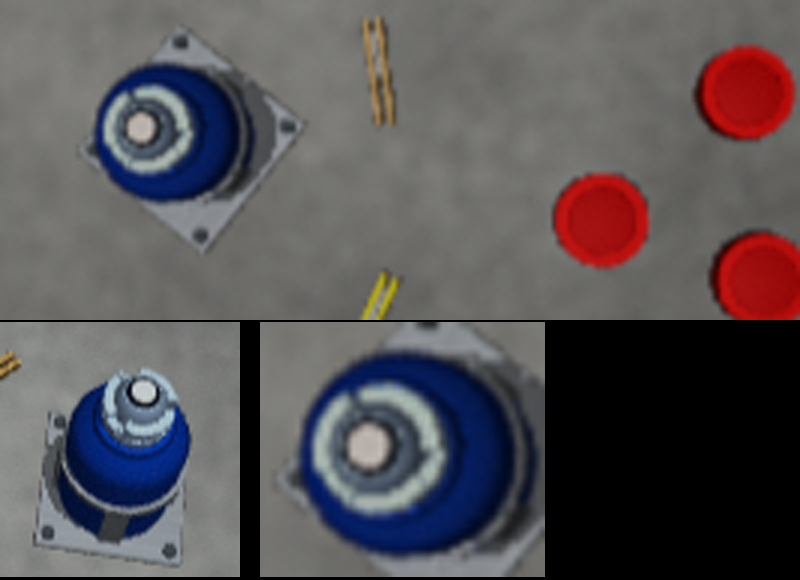

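The target cap is at about (513.6,-149.7) and the bottle at (566.4,121.6), averaging the two cameras. The neck insert sits about 5 mm low. Before moving I'll check for tall objects along the path.

```bash
python3 - <<'E'
from h import *
d=np.load("top0.npz"); P=cloud(d); ok=d["range_z"]>0
m=ok&(P[...,0]<480)&(P[...,2]>60)&(P[...,1]>-300)
p=P[m]; 
for y in range(-300,801,50):
    q=p[(p[:,1]>=y)&(p[:,1]<y+50)]
    if len(q)>3: print(y,len(q),"x",q[:,0].min().round(),q[:,0].max().round(),"zmax",q[:,2].max().round())
E
```

```text
500 2160 x 173.0 480.0 zmax 155.0
550 3267 x 149.0 480.0 zmax 253.0
600 1520 x 141.0 476.0 zmax 259.0
650 1224 x 147.0 480.0 zmax 155.0
700 112 x 176.0 227.0 zmax 111.0
```

Request:
jog_arm --plan '[[85,[0.43,0.5,-0.1],[0,0,0]],[85,[0.86,1.0,-0.1],[0,0,0]],[85,[0.86,1.0,-0.1],[0,0,0]]]'

```text
clock: 0.48
position: [234.2, 474.6, 241.5]
ee_rot: [0.989, -0.147, -0.0, 0.001]
contact_force: [-0.1, 0.7, 0.3]
gripper_width: 85.2
grasp_force: 0.0
```

Request:
jog_arm --plan '[[85,[0.43,0.5,0],[0,0,0]],[85,[0.86,1.0,0],[0,0,0]],[85,[0.86,1.0,0],[0,0,0]]]'

```text
clock: 0.85
position: [287.5, 355.1, 241.4]
ee_rot: [0.989, -0.147, -0.0, 0.0]
contact_force: [-0.4, 0.3, -0.3]
gripper_width: 84.7
grasp_force: 0.0
```

Request:
jog_arm --plan '[[85,[0.43,0.5,0],[0,0,0]],[85,[0.86,1.0,0],[0,0,0]],[85,[0.86,1.0,0],[0,0,0]]]'

```text
clock: 1.23
position: [341.3, 235.4, 241.3]
ee_rot: [0.989, -0.147, -0.0, 0.0]
contact_force: [-0.4, -0.5, -0.8]
gripper_width: 85.1
grasp_force: 0.0
```

Request:
jog_arm --plan '[[85,[0.43,0.5,0],[0,0,0]],[85,[0.86,1.0,0],[0,0,0]],[85,[0.86,1.0,0],[0,0,0]]]'

```text
clock: 1.6
position: [395.4, 115.1, 241.1]
ee_rot: [0.989, -0.147, -0.0, 0.0]
contact_force: [0.7, 0.4, 0.0]
gripper_width: 84.9
grasp_force: 0.0
```

Request:
jog_arm --plan '[[85,[0.43,0.5,0],[0,0,0]],[85,[0.86,1.0,0],[0,0,0]],[85,[0.86,1.0,0],[0,0,0]]]'

```text
clock: 1.98
position: [449.4, -5.2, 240.8]
ee_rot: [0.989, -0.147, -0.0, 0.0]
contact_force: [-0.5, 0.0, -0.8]
gripper_width: 84.8
grasp_force: 0.0
```

Request:
jog_arm --plan '[[85,[0.43,0.5,0],[0,0,0]],[85,[0.86,1.0,0],[0,0,0]],[85,[0.86,1.0,0],[0,0,0]]]'

```text
clock: 2.35
position: [503.2, -125.4, 240.4]
ee_rot: [0.989, -0.146, -0.0, 0.0]
contact_force: [-0.8, -0.0, -0.9]
gripper_width: 85.2
grasp_force: 0.0
```

```bash
cat >> h.py <<'E'
from scipy.spatial.transform import Rotation as R
def to(x,y,z,yawz=0,s=None):
    "tool-axes shift fractions from the measured pose to a world target"
    from bench import read_state
    s=s or read_state(); r=R.from_quat(s["ee_rot"])
    print("clock",s["clock"],"pos",s["position"].round(1),"q",np.degrees(s["joints"]).round(1),"F",s["contact_force"].round(1),"T",s["wrist_torque"].round(2),"w",round(s["gripper_width"],1))
    print("shift",(r.inv().apply(np.array([x,y,z])-s["position"])/100).round(3),"tool x bearing",np.degrees(np.arctan2(*r.as_matrix()[[1,0],0])).round(1),"tilt z",r.as_matrix()[:,2].round(4))
E
python3 -c "
from h import *
to(513.6,-149.7,150)"
```

```text
clock 2.35 pos [ 503.2 -125.4  240.4] q [  4.   11.3 -13.5   0.  -65.3  69.2] F [-0.8 -0.  -0.9] T [0.   0.07 0.05] w 85.2
shift [0.171 0.203 0.904] tool x bearing -16.8 tilt z [-8.e-04 -2.e-04 -1.e+00]
```

Request:
jog_arm --plan '[[85,[0.08,0.1,0.3],[0,0,0.17]],[85,[0.17,0.2,0.6],[0,0,0.34]],[85,[0.17,0.2,0.9],[0,0,0.51]],[85,[0.17,0.2,0.9],[0,0,0.68]],[85,[0.17,0.2,0.9],[0,0,0.85]],[85,[0.17,0.2,0.9],[0,0,1.0]],[85,[0.17,0.2,0.9],[0,0,1.0]],[85,[0.17,0.2,0.9],[0,0,1.0]]]'

```text
clock: 3.35
position: [512.3, -147.3, 151.3]
ee_rot: [0.785, -0.619, 0.0, -0.0]
contact_force: [0.1, -0.2, -0.4]
gripper_width: 85.0
grasp_force: 0.0
```

```bash
python3 -c "
from h import *
to(513.6,-149.7,1.5)"
```

```text
clock 3.35 pos [ 512.3 -147.3  151.3] q [  1.4  17.4 -19.   -0.  -53.6  12.1] F [ 0.1 -0.2 -0.4] T [ 0.03  0.03 -0.02] w 85.0
shift [ 0.027 -0.007  1.498] tool x bearing -76.5 tilt z [ 1.e-04  1.e-04 -1.e+00]
```

Request:
jog_arm --plan '[[85,[0.02,-0.01,0.5],[0,0,0]],[85,[0.02,-0.01,0.95],[0,0,0]],[85,[0.02,-0.01,0.95],[0,0,0]]]'

```text
clock: 3.72
position: [510.8, -149.8, 53.4]
ee_rot: [0.785, -0.62, -0.003, 0.002]
contact_force: [0.4, 0.2, 0.2]
gripper_width: 84.9
grasp_force: 0.0
```

```bash
python3 - <<'E'
from h import *
from bench import get_image
to(513.6,-149.7,1.5)
d=get_image("scene"); c=d["img"][110:260,240:430,::-1]
cv2.imwrite("pics/pre.png",cv2.resize(c,None,fx=4,fy=4,interpolation=2))
E
```

```text
clock 3.725 pos [ 510.8 -149.8   53.4] q [  1.1  24.9 -24.9  -0.  -40.7  12.3] F [0.4 0.2 0.2] T [-0.03 -0.01  0.01] w 84.9
shift [ 0.006 -0.032  0.519] tool x bearing -76.6 tilt z [-8.2e-03  3.0e-04 -1.0e+00]
```

View pics/pre.png

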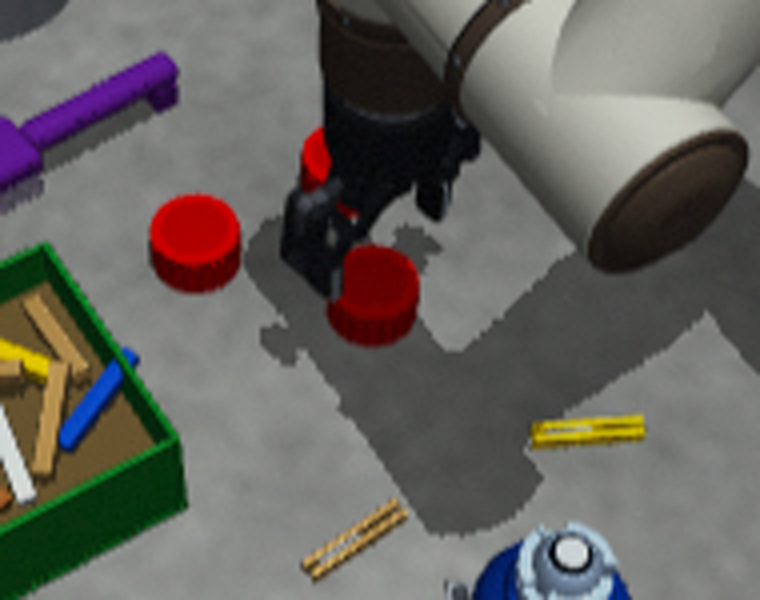

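The fingers straddle the target cap: fingertips in the crop are at (320,280) and (435,200), the cap at (375,280). Now I'll go down and close.

Request:
jog_arm --plan '[[85,[0.01,-0.03,0.3],[0,0,0]],[85,[0.01,-0.03,0.5],[0,0,0]],[85,[0.01,-0.03,0.5],[0,0,0]],[72,[0.01,-0.03,0.5],[0,0,0]],[62,[0.01,-0.03,0.5],[0,0,0]],[50,[0.01,-0.03,0.5],[0,0,0]],[50,[0.01,-0.03,0.5],[0,0,0]],[50,[0.01,-0.03,0.5],[0,0,0]],[50,[0.01,-0.03,0.5],[0,0,0]]]'

```text
clock: 4.9
position: [517.3, -150.6, 8.4]
ee_rot: [0.784, -0.62, 0.001, -0.001]
contact_force: [-1.8, 0.9, 8.7]
gripper_width: 58.1
grasp_force: 63.6
```

```bash
python3 -c "
from h import *
to(513.6,-149.7,220)"
```

```text
clock 4.9 pos [ 517.3 -150.6    8.4] q [  1.   29.2 -26.4   0.  -34.3  12.3] F [-1.8  0.9  8.7] T [ 0.29  0.66 -0.  ] w 58.1
shift [-0.016  0.029 -2.116] tool x bearing -76.7 tilt z [ 2.4e-03 -4.0e-04 -1.0e+00]
```

Pads would be high on the cap, so I'll regrip 7 mm lower, then lift.

Request:
jog_arm --plan '[[75,[0,0,0],[0,0,0]],[75,[0,0,0],[0,0,0]],[75,[0,0,0.07],[0,0,0]],[75,[0,0,0.07],[0,0,0]],[50,[0,0,0.07],[0,0,0]],[50,[0,0,0.07],[0,0,0]],[50,[0,0,0.07],[0,0,0]],[50,[0,0,0.07],[0,0,0]]]'

```text
clock: 5.9
position: [516.8, -150.6, -0.5]
ee_rot: [0.784, -0.621, 0.0, -0.0]
contact_force: [-0.6, -0.2, 2.3]
gripper_width: 58.9
grasp_force: 64.3
```

Request:
jog_arm --plan '[[50,[0,0,-0.05],[0,0,0]],[50,[0,0,-0.3],[0,0,0]],[50,[0,0,-0.8],[0,0,0]],[50,[0,0,-1.0],[0,0,0]]]'

```text
clock: 6.4
position: [517.6, -150.6, 102.1]
ee_rot: [0.784, -0.62, 0.002, -0.001]
contact_force: [0.6, 0.2, -1.4]
gripper_width: 59.2
grasp_force: 64.6
```

Request:
jog_arm --plan '[[50,[0,0,-0.5],[0,0,0]],[50,[0,0,-1.0],[0,0,0]],[50,[0,0,-1.0],[0,0,0]],[50,[0,0,-1.0],[0,0,0]]]'

```text
clock: 6.9
position: [515.5, -150.3, 198.6]
ee_rot: [0.784, -0.621, -0.001, 0.0]
contact_force: [-0.2, -0.2, -1.2]
gripper_width: 58.7
grasp_force: 64.7
```

```bash
python3 -c "
from h import *
to(566.4,121.6,200)"
```

```text
clock 6.9 pos [ 515.5 -150.3  198.6] q [  1.   15.1 -14.7  -0.1 -60.3  12.3] F [-0.2 -0.2 -1.2] T [ 0.    0.05 -0.08] w 58.7
shift [-2.53  -1.119 -0.012] tool x bearing -76.8 tilt z [-1.5e-03  9.0e-04 -1.0e+00]
```

Request:
jog_arm --plan '[[50,[-0.4,-0.18,0],[0,0,0]],[50,[-0.84,-0.37,-0.05],[0,0,0]],[50,[-0.84,-0.37,-0.05],[0,0,0]]]'

```text
clock: 7.28
position: [532.8, -58.0, 202.6]
ee_rot: [0.785, -0.619, -0.001, 0.001]
contact_force: [0.6, -0.8, -0.1]
gripper_width: 58.8
grasp_force: 64.6
```

Request:
jog_arm --plan '[[50,[-0.4,-0.18,0],[0,0,0]],[50,[-0.84,-0.37,0],[0,0,0]],[50,[-0.84,-0.37,0],[0,0,0]]]'

```text
clock: 7.65
position: [549.4, 31.7, 202.3]
ee_rot: [0.785, -0.619, -0.001, 0.001]
contact_force: [0.2, -0.4, -0.6]
gripper_width: 59.2
grasp_force: 64.6
```

Request:
jog_arm --plan '[[50,[-0.4,-0.18,0],[0,0,0]],[50,[-0.82,-0.37,0],[0,0,0]],[50,[-0.82,-0.37,0],[0,0,0]],[50,[-0.82,-0.37,0],[0,0,0]],[50,[-0.82,-0.37,0],[0,0,0]]]'

```text
clock: 8.28
position: [566.6, 116.8, 203.9]
ee_rot: [0.784, -0.621, -0.0, 0.001]
contact_force: [-0.1, -0.4, 0.2]
gripper_width: 59.2
grasp_force: 64.6
```

```bash
python3 - <<'E'
from h import *
from bench import get_image
to(566.8,120,170)
for n in("scene","top"):
    d=get_image(n); P=cloud(d); im=d["img"].astype(int)
    red=(im[...,0]>90)&(im[...,1]<50)&(im[...,2]<50)&(d["range_z"]>0)&(P[...,2]>150)
    v,u=np.nonzero(red); print(n,red.sum(),u.mean() if len(u) else 0,v.mean() if len(v) else 0)
    if len(u): p=P[red]; print(p.min(0).round(1),p.max(0).round(1),circ(p[:,:2]))
    cv2.imwrite(f"pics/over_{n}.png",cv2.resize(d["img"][(170 if n=="scene" else 150):310,300:460,::-1] if n=="scene" else d["img"][150:310,180:340,::-1],None,fx=3.5,fy=3.5,interpolation=2))
E
```

```text
clock 8.275 pos [566.6 116.8 203.9] q [ 27.7  18.8  -8.6  -0.  -62.7 -14.5] F [-0.1 -0.4  0.2] T [ 0.01  0.06 -0.04] w 59.2
shift [-0.031 -0.01   0.339] tool x bearing -76.8 tilt z [-1.2e-03 -6.0e-04 -1.0e+00]
scene 270 395.3851851851852 237.46296296296296
[365.1 115.9 150. ] [591.1 517.3 241.2] (array([494.14040211, 329.11508006]), np.float64(207.23499169052255))
top 163 146.25766871165644 237.8957055214724
[338.4  88.4 150. ] [665.  682.5 254.6] (array([512.52407946, 355.21503945]), np.float64(262.926114936219))
```

View pics/over_scene.png

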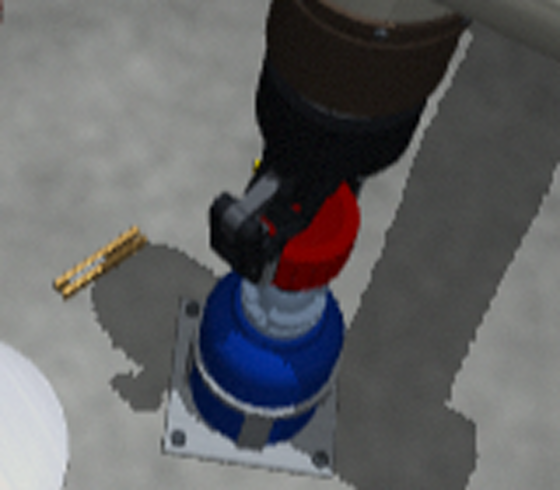

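The cap is held level above the neck (cap at about (315,240), neck at (285,305)). I'll fit the cap's axis from the visible side in the same camera that measured the bottle.

```bash
python3 - <<'E'
from h import *
from bench import get_image,read_state
from scipy.optimize import least_squares
t=read_state()["position"]
for n in("scene","top"):
    d=get_image(n); P=cloud(d); im=d["img"].astype(int)
    m=(im[...,0]>90)&(im[...,1]<50)&(im[...,2]<50)&(np.hypot(P[...,0]-t[0],P[...,1]-t[1])<45)&(P[...,2]>190)&(P[...,2]<260)
    p=P[m]; print(n,len(p),p[:,2].min(),p[:,2].max())
    if len(p)<10: continue
    s=p[(p[:,2]<p[:,2].max()-4)]
    f=least_squares(lambda c:np.hypot(s[:,0]-c[0],s[:,1]-c[1])-30,t[:2],loss="soft_l1")
    print(len(s),"axis",f.x.round(1),"tcp",t.round(1),"rms",np.sqrt((f.fun**2).mean()))
    top=p[p[:,2]>p[:,2].max()-4]; print("top z",np.median(top[:,2]),top.mean(0))
E
```

```text
scene 263 234.98753275536774 242.56040305769
159 axis [571.2 112.7] tcp [566.9 117.1 204.3] rms 5.2578391215189955
top z 239.40705154599954 [566.43152593 134.01987371 239.52340009]
top 85 235.17644098983362 244.3306704062311
62 axis [567.2 122. ] tcp [566.9 117.1 204.3] rms 2.3396904784120105
top z 241.35388978393792 [563.96345488  93.87744344 241.51677778]
```

```bash
python3 - <<'E'
from h import *
from bench import get_image,read_state
from scipy.optimize import least_squares
t=read_state()["position"]
for n in("scene","top"):
    d=get_image(n); P=cloud(d); im=d["img"].astype(int)
    m=(im[...,0]>25)&(im[...,0]>3*im[...,1])&(im[...,0]>3*im[...,2])&(np.hypot(P[...,0]-t[0],P[...,1]-t[1])<45)&(P[...,2]>198)&(P[...,2]<260)
    p=P[m]; print(n,len(p),np.histogram(p[:,2],bins=np.arange(195,250,5))[0])
    s=p[(p[:,2]<234)]
    if len(s)>10:
        f=least_squares(lambda c:np.hypot(s[:,0]-c[0],s[:,1]-c[1])-29.7,t[:2],loss="soft_l1")
        print(len(s),"axis",f.x.round(1),"rms",np.sqrt((f.fun**2).mean()))
    top=p[p[:,2]>236]; 
    # rim of the top: convex hull pts, known radius
    h=cv2.convexHull(top[:,:2].astype(np.float32))[:,0]; r=np.hypot(*(h-t[:2]).T); print(np.c_[np.degrees(np.arctan2(h[:,1]-t[1],h[:,0]-t[0])),r].round(1).tolist())
E
```

```text
scene 427 [  0   0   9  20  21  24  23  30 263  35]
119 axis [568.3 119.8] rms 0.582378301997953
[[35.1, 34.1], [54.6, 32.2], [64.3, 32.1], [71.1, 32.1], [73.4, 32.1], [84.1, 32.8], [93.0, 32.2], [115.8, 30.9], [131.0, 29.7], [135.1, 29.3], [141.7, 28.7], [169.6, 30.3], [175.0, 29.8], [179.7, 29.1], [-175.9, 28.1], [-29.3, 6.1], [-7.9, 23.2]]
top 159 [ 0  0  0  1  8 11  7 12 72 48]
37 axis [567.3 117.4] rms 0.30999499586406476
[[-29.3, 28.7], [-131.6, 18.8], [-135.7, 20.4], [-144.1, 28.3], [-141.7, 29.1], [-135.7, 29.0], [-124.0, 29.7], [-115.0, 29.3], [-102.1, 29.9], [-81.6, 29.1], [-77.5, 29.3], [-72.9, 29.4], [-64.8, 29.5], [-55.3, 29.5], [-49.9, 29.2], [-38.1, 29.3]]
```

Request:
jog_arm --plan '[[50,[-0.031,0.007,0.1],[0,0,0]],[50,[-0.031,0.007,0.25],[0,0,0]],[50,[-0.031,0.007,0.36],[0,0,0]],[50,[-0.031,0.007,0.42],[0,0,0]],[50,[-0.031,0.007,0.45],[0,0,0]],[50,[-0.031,0.007,0.47],[0,0,0]],[50,[-0.031,0.007,0.47],[0,0,0]]]'

```text
clock: 9.45
position: [565.8, 121.2, 157.5]
ee_rot: [0.784, -0.621, 0.0, -0.0]
contact_force: [-0.3, -0.0, 0.0]
gripper_width: 58.9
grasp_force: 64.6
```

```bash
python3 -c "
from h import *
to(565.5,120,152)"
```

```text
clock 9.45 pos [565.8 121.2 157.5] q [ 28.1  21.2 -12.3   0.  -56.6 -14.8] F [-0.3 -0.   0. ] T [-0.02 -0.01 -0.04] w 58.9
shift [0.011 0.006 0.055] tool x bearing -76.7 tilt z [ 4.e-04  2.e-04 -1.e+00]
```

Request:
jog_arm --plan '[[50,[0.006,0.004,0.01],[0,0,0]],[50,[0.01,0.006,0.02],[0,0,0]],[50,[0.01,0.006,0.03],[0,0,0]],[50,[0.01,0.006,0.04],[0,0,0]],[50,[0.01,0.006,0.04],[0,0,0]]]'

```text
clock: 10.07
position: [565.3, 120.0, 153.2]
ee_rot: [0.784, -0.621, -0.0, 0.0]
contact_force: [-0.4, -0.7, -0.6]
gripper_width: 58.9
grasp_force: 64.6
```

Request:
jog_arm --plan '[[50,[0,0,0.01],[0,0,0]],[50,[0,0,0.02],[0,0,0]],[50,[0,0,0.02],[0,0,0]]]'

```text
clock: 10.45
position: [565.3, 120.0, 151.3]
ee_rot: [0.784, -0.621, 0.0, 0.0]
contact_force: [-0.1, -0.1, -0.5]
gripper_width: 58.9
grasp_force: 64.8
```

Request:
jog_arm --plan '[[50,[0,0,0.01],[0,0,0]],[50,[0,0,0.02],[0,0,0]],[50,[0,0,0.02],[0,0,0]]]'

```text
clock: 10.82
position: [565.5, 120.0, 151.0]
ee_rot: [0.784, -0.62, 0.0, -0.0]
contact_force: [-2.6, -0.1, 7.5]
gripper_width: 58.5
grasp_force: 65.6
```

Light contact on top at TCP z≈151 (about 4 N/mm). Next I'll turn back anticlockwise in 10° steps under this preload.

Request:
jog_arm --plan '[[50,[0,-0.001,0.005],[0,0,-0.07]],[50,[0,-0.002,0.005],[0,0,-0.14]],[50,[0,-0.002,0.005],[0,0,-0.167]],[50,[0,-0.002,0.005],[0,0,-0.167]]]'

```text
clock: 11.32
position: [567.6, 121.1, 150.7]
ee_rot: [0.835, -0.55, 0.002, -0.002]
contact_force: [1.2, 1.8, 5.3]
gripper_width: 58.9
grasp_force: 65.3
```

Request:
jog_arm --plan '[[50,[0,-0.001,0],[0,0,-0.07]],[50,[0,-0.002,0],[0,0,-0.14]],[50,[0,-0.002,0],[0,0,-0.167]],[50,[0,-0.002,0],[0,0,-0.167]]]'

```text
clock: 11.82
position: [565.4, 120.0, 148.3]
ee_rot: [0.88, -0.475, -0.0, 0.0]
contact_force: [-0.9, 0.4, -1.4]
gripper_width: 59.0
grasp_force: 64.7
```

```bash
python3 -c "
from h import *
to(565.5,120,152)"
```

```text
clock 11.825 pos [565.4 120.  148.3] q [ 28.   21.7 -12.9  -0.  -55.5   5.2] F [-0.9  0.4 -1.4] T [-0.    0.06  0.03] w 59.0
shift [ 0.001 -0.001 -0.037] tool x bearing -56.7 tilt z [-1.e-03 -4.e-04 -1.e+00]
```

Request:
jog_arm --plan '[[50,[0,0,0.01],[0,0,0]],[50,[0,0,0.02],[0,0,0]],[50,[0,0,0.03],[0,0,0]],[50,[0,0,0.03],[0,0,0]]]'

```text
clock: 12.32
position: [565.6, 120.1, 145.7]
ee_rot: [0.88, -0.475, -0.0, 0.0]
contact_force: [-0.1, -0.0, -0.8]
gripper_width: 58.9
grasp_force: 64.7
```

Falling freely inside the gap, so it isn't a wall. I'll continue down to the thread-start floor (expected TCP≈142).

Request:
jog_arm --plan '[[50,[0,0,0.01],[0,0,0]],[50,[0,0,0.02],[0,0,0]],[50,[0,0,0.03],[0,0,0]],[50,[0,0,0.04],[0,0,0]],[50,[0,0,0.045],[0,0,0]],[50,[0,0,0.045],[0,0,0]]]'

```text
clock: 13.08
position: [565.8, 120.1, 142.1]
ee_rot: [0.88, -0.475, 0.0, -0.0]
contact_force: [-1.9, 0.1, 4.7]
gripper_width: 58.9
grasp_force: 65.1
```

```bash
python3 -c "
from h import *
to(565.5,120,142)"
```

```text
clock 13.075 pos [565.8 120.1 142.1] q [ 28.   22.  -13.4   0.  -54.5   5.3] F [-1.9  0.1  4.7] T [-0.07  0.66  0.02] w 58.9
shift [-0.001  0.003  0.001] tool x bearing -56.7 tilt z [ 6.e-04 -0.e+00 -1.e+00]
```

On the start floor at 142.1, exactly 9 mm down. Now I'll screw clockwise, following the groove.

Request:
jog_arm --plan '[[50,[0,0.001,0.002],[0,0,0.08]],[50,[0,0.002,0.004],[0,0,0.16]],[50,[0,0.003,0.006],[0,0,0.24]],[50,[0,0.004,0.008],[0,0,0.33]],[50,[0,0.004,0.008],[0,0,0.33]]]'

```text
clock: 13.7
position: [566.7, 120.2, 141.7]
ee_rot: [0.786, -0.618, 0.001, -0.001]
contact_force: [1.7, -0.6, 6.2]
gripper_width: 58.6
grasp_force: 65.3
```

```bash
python3 -c "
from h import *
to(565.5,120,142)"
```

```text
clock 13.7 pos [566.7 120.2 141.7] q [ 28.   22.1 -13.4   0.1 -54.3 -14.5] F [ 1.7 -0.6  6.2] T [-0.14 -0.01  0.02] w 58.6
shift [-0.001  0.012 -0.003] tool x bearing -76.4 tilt z [ 3.4e-03  8.0e-04 -1.0e+00]
```

Request:
jog_arm --plan '[[50,[0,0.001,0.005],[0,0,0.08]],[50,[0,0.002,0.01],[0,0,0.16]],[50,[0,0.003,0.014],[0,0,0.24]],[50,[0,0.004,0.018],[0,0,0.33]],[50,[0,0.004,0.018],[0,0,0.33]]]'

```text
clock: 14.32
position: [566.5, 120.1, 140.2]
ee_rot: [-0.668, 0.744, -0.001, 0.002]
contact_force: [-0.8, -1.4, 6.5]
gripper_width: 59.2
grasp_force: 65.4
```

```bash
python3 -c "
from h import *
to(565.5,120,142)"
```

```text
clock 14.325 pos [566.5 120.1 140.2] q [ 28.   22.1 -13.6   0.1 -54.1 -34.3] F [-0.8 -1.4  6.5] T [-0.1  -0.05 -0.06] w 59.2
shift [ 0.002  0.01  -0.018] tool x bearing -96.2 tilt z [ 3.9e-03  9.0e-04 -1.0e+00]
```

Following the groove (−1.5 mm in 20°, low force and torque). Continuing.

Request:
jog_arm --plan '[[50,[0,0.001,0.004],[0,0,0.08]],[50,[0,0.002,0.008],[0,0,0.16]],[50,[0,0.003,0.012],[0,0,0.24]],[50,[0,0.004,0.015],[0,0,0.33]],[50,[0,0.004,0.015],[0,0,0.33]]]'

```text
clock: 14.95
position: [566.0, 120.1, 138.7]
ee_rot: [-0.53, 0.848, -0.001, 0.002]
contact_force: [-0.0, -0.2, 6.7]
gripper_width: 59.2
grasp_force: 65.4
```

```bash
python3 -c "
from h import *
to(565.5,120,142)"
```

```text
clock 14.95 pos [566.  120.1 138.7] q [ 28.   22.2 -13.7   0.1 -53.9 -54.1] F [-0.  -0.2  6.7] T [-0.18 -0.07 -0.08] w 59.2
shift [ 0.003  0.004 -0.033] tool x bearing -116.0 tilt z [ 3.8e-03  8.0e-04 -1.0e+00]
```

Request:
jog_arm --plan '[[50,[0,0.001,0.003],[0,0,0.06]],[50,[0,0.002,0.006],[0,0,0.12]],[50,[0,0.003,0.009],[0,0,0.18]],[50,[0,0.003,0.011],[0,0,0.25]],[50,[0,0.003,0.011],[0,0,0.25]]]'

```text
clock: 15.58
position: [565.8, 120.3, 137.6]
ee_rot: [-0.415, 0.91, -0.0, 0.002]
contact_force: [1.5, -0.6, 6.3]
gripper_width: 58.9
grasp_force: 65.4
```

```bash
python3 -c "
from h import *
to(565.5,120,142)"
```

```text
clock 15.575 pos [565.8 120.3 137.6] q [ 28.1  22.2 -13.9   0.1 -53.7 -69.1] F [ 1.5 -0.6  6.3] T [-0.25 -0.04 -0.1 ] w 58.9
shift [ 0.004  0.    -0.044] tool x bearing -131.0 tilt z [ 3.9e-03  9.0e-04 -1.0e+00]
```

Request:
jog_arm --plan '[[50,[0,0.001,0.003],[0,0,0.05]],[50,[0,0.001,0.005],[0,0,0.1]],[50,[0,0.001,0.005],[0,0,0.1]]]'

```text
clock: 15.95
position: [565.8, 120.4, 137.1]
ee_rot: [-0.367, 0.93, -0.0, 0.002]
contact_force: [0.7, -0.2, 7.0]
gripper_width: 59.3
grasp_force: 65.4
```

```bash
python3 -c "
from h import *
to(565.5,120,142)"
```

```text
clock 15.95 pos [565.8 120.4 137.1] q [ 28.1  22.2 -13.9   0.1 -53.6 -75.1] F [ 0.7 -0.2  7. ] T [-0.23 -0.09 -0.09] w 59.3
shift [ 0.005 -0.001 -0.049] tool x bearing -137.0 tilt z [ 4.1e-03  9.0e-04 -1.0e+00]
```

Request:
jog_arm --plan '[[50,[0,0.001,0.002],[0,0,0.04]],[50,[0,0.001,0.003],[0,0,0.08]],[50,[0,0.001,0.003],[0,0,0.08]]]'

```text
clock: 16.32
position: [565.8, 120.5, 136.8]
ee_rot: [-0.327, 0.945, -0.0, 0.002]
contact_force: [0.6, -0.5, 6.4]
gripper_width: 59.1
grasp_force: 65.3
```

```bash
python3 -c "
from h import *
to(565.5,120,142)"
```

```text
clock 16.325 pos [565.8 120.5 136.8] q [ 28.1  22.3 -13.9   0.1 -53.6 -79.9] F [ 0.6 -0.5  6.4] T [-0.27 -0.11 -0.05] w 59.1
shift [ 0.005 -0.002 -0.052] tool x bearing -141.8 tilt z [ 4.2e-03  9.0e-04 -1.0e+00]
```

Request:
jog_arm --plan '[[50,[0,0.001,0.002],[0,0,0.04]],[50,[0,0.001,0.003],[0,0,0.08]],[50,[0,0.001,0.003],[0,0,0.08]]]'

```text
clock: 16.7
position: [565.5, 120.4, 136.7]
ee_rot: [-0.289, 0.957, -0.001, 0.002]
contact_force: [0.0, -0.8, 7.8]
gripper_width: 59.1
grasp_force: 65.3
```

```bash
python3 -c "
from h import *
to(565.5,120,142)"
```

```text
clock 16.7 pos [565.5 120.4 136.7] q [ 28.1  22.3 -14.    0.1 -53.6 -84.6] F [ 0.  -0.8  7.8] T [-0.36  0.1   0.65] w 59.1
shift [ 0.001 -0.003 -0.053] tool x bearing -146.4 tilt z [ 3.7e-03 -1.0e-04 -1.0e+00]
```

Stop felt: 0.65 N·m, about 90° from the drop, 5.4 mm below the start floor. I'll let go, rise clear and look.

Request:
jog_arm --plan '[[62,[0,0,-0.01],[0,0,0]],[70,[0,0,-0.015],[0,0,0]],[85,[0,0,-0.015],[0,0,0]],[85,[0,0,-0.015],[0,0,0]],[85,[0,0,-0.015],[0,0,0]],[85,[0,0,-0.1],[0,0,0]],[85,[0,0,-0.4],[0,0,0]],[85,[0,0,-0.9],[0,0,0]],[85,[0,0,-1.0],[0,0,0]]]'

```text
clock: 17.82
position: [566.1, 120.8, 239.9]
ee_rot: [-0.287, 0.958, 0.0, 0.004]
contact_force: [-0.4, -0.1, -1.2]
gripper_width: 85.3
grasp_force: 0.0
```

Request:
jog_arm --plan '[[85,[0.5,0,-0.2],[0,0,0]],[85,[1.0,0,-0.2],[0,0,0]],[85,[1.0,0,-0.2],[0,0,0]],[85,[1.0,0,-0.2],[0,0,0]]]'

```text
clock: 18.32
position: [480.9, 65.4, 255.4]
ee_rot: [-0.287, 0.958, 0.0, 0.001]
contact_force: [-0.3, 0.5, 0.3]
gripper_width: 85.0
grasp_force: 0.0
```

```bash
python3 - <<'E'
from h import *
from bench import get_image
to(566,120,250)
for n in("scene","top"):
    d=get_image(n); P=cloud(d); im=d["img"].astype(int)
    m=(im[...,0]>25)&(im[...,0]>3*im[...,1])&(im[...,0]>3*im[...,2])&(np.hypot(P[...,0]-566,P[...,1]-121)<45)&(P[...,2]>120)
    p=P[m]; t=p[p[:,2]>np.percentile(p[:,2],95)-5] if len(p) else p
    print(n,len(p),len(t))
    if len(t)>30:
        A=np.c_[t[:,:2]-t[:,:2].mean(0),np.ones(len(t))]; s=np.linalg.lstsq(A,t[:,2],rcond=None)[0]
        print("z",t[:,2].mean(),np.median(t[:,2]),"slope deg",np.degrees(s[:2]),cv2.minEnclosingCircle(t[:,:2].astype(np.float32)))
    if n=="scene": cv2.imwrite("pics/end.png",cv2.resize(d["img"][130:330,220:460,::-1],None,fx=3,fy=3,interpolation=2))
E
```

```text
clock 18.325 pos [480.9  65.4 255.4] q [ 27.    7.2 -16.2   0.  -66.5 -83.7] F [-0.3  0.5  0.3] T [-0.02 -0.03 -0.04] w 85.0
shift [-1.011 -0.011  0.055] tool x bearing -146.7 tilt z [ 1.1e-03  4.0e-04 -1.0e+00]
scene 832 639
z 171.32324211521967 171.2527814695061 slope deg [-0.27556341 -0.45895264] ((567.5884399414062, 122.39266204833984), 30.40819549560547)
top 572 500
z 172.9726952443424 172.950237502751 slope deg [ 0.20259012 -0.0206261 ] ((565.8178100585938, 120.1625747680664), 29.681137084960938)
```

View pics/end.png

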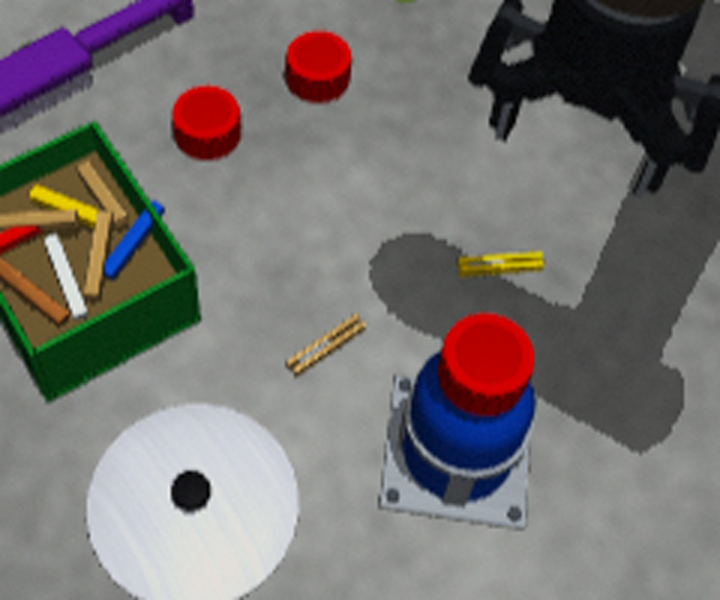

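The picture shows the cap level and centred on the bottle (crop (487,360)), about 5 mm below its start height. The bystanders haven't moved and the gripper is clear. I'll hand in.

```bash
python3 -c "
from bench import job_done
print(job_done())"
```

```text
the job is handed in; nothing more can be done
None
```

The red cap is screwed onto the blue bottle until I felt the stop, about 90° clockwise and 5.4 mm below the thread start; it sits level and was let go, the bystanders in view looked unmoved, and the job was handed in at about 18 s.

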